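# Hold the pH electrode in the rinse beaker

## Task

Take the pH electrode, the probe with the glass shaft and round bulb, up out of the probe rack, carry it over the bottles and lower it into the small empty beaker that stands in front of the balance, so that I can rinse it there with the wash bottle. Finish while holding it still and upright in the middle of the beaker with the bulb about a centimetre above the bottom, its glass touching neither the wall nor the bottom on the way or at the end. Leave the other probes in the rack and the beaker, the bottles, the flask and the timer where they stand.

Things in the scene. Friction and masses are not known exactly. Their poses are not given: they have to be found in the camera images.
- rack: fixed white plastic probe rack, 70 x 232 mm foot, 106 mm high; origin under the centre of its foot, its y axis runs along the row of five 15 mm holes (44 mm apart, the third at the centre), x across the row. Four probes hang in it by their 20 mm collars, one hole is empty; which hole holds which probe changes
- electrode_grip (a point): pH electrode (loose, about 50 g, upright in the rack, 136 mm long): middle of its slim round black head, 16 mm across, 30 mm high, where to grasp it. Above the head a bare 9 mm steel connector, 9 mm high; below it a 20 mm collar, 5 mm thick, then the clear glass shaft, 12 mm across. z points up the shaft. No other probe has a glass shaft or a bare metal connector
- electrode_bulb (a point): lowest point of the electrode's bulb, on its axis 112 mm below electrode_grip; the collar's underside is 92 mm above this point. Hanging in the rack it is 14 mm above the bench, so the electrode must rise 92 mm to leave the rack
- beaker_floor (a point): the small empty glass beaker with a spout (loose, 50 g, 59 x 56 mm, 71 mm high, clear inside width 42 mm): the middle of the upper side of its bottom, 3 mm above the bench; its rim is 68 mm above this point
- temp_probe_grip (a point): temperature probe in the rack, thin steel stem, grey rounded handle 19 mm across without connector, top 133 mm above its stem's end: middle of the handle; leave it
- cond_probe_grip (a point): conductivity probe in the rack, black shaft, square black head 19 x 19 x 30 mm: middle of the head; leave it
- oxygen_probe_grip (a point): oxygen probe in the rack, steel shaft, wide round grey head 25 mm across and 26 mm high: middle of the head; leave it
- wash_bottle: wash bottle with red spout, 72 x 83 mm, 148 mm high, between rack and beaker; origin under its centre; leave it
- dropper: brown dropper bottle with black teat, 37 mm across, 96 mm high, between rack and beaker; origin under its centre; leave it
- flask: flat-bottomed glass flask, 63 mm across, 125 mm high, behind; origin under its centre; leave it
- timer: round white lab timer, 68 mm across, 48 mm high, on the left; origin under its centre; leave it

How it is judged:
On the way:
1. the electrode is lifted clear of the rack (height (world z) of electrode_bulb above 0.115 m), for 0.2 s.
At the end, for the whole second after the job is handed in: electrode held still in the fingers, within 0.14 rad of upright, bulb 4 to 18 mm above the beaker's inside bottom and within 10 mm of its middle, beaker untouched and moved under 15 mm, other probes moved under 15 mm, bottles, flask and timer under 20 mm (z of electrode_bulb in the frame of beaker_floor between 0.004 and 0.018 m and horizontal distance between electrode_bulb and beaker_floor below 0.01 m and angle between electrode_grip's own z axis and vertical below 0.14 rad and contact force between the fingers and electrode above 1 N and contact force between each of electrode, the arm and beaker below 0.05 N and linear speed of electrode below 0.02 m/s and angle between beaker_floor's own z axis and vertical below 0.05 rad and distance of each of beaker_floor, temp_probe_grip, cond_probe_grip, oxygen_probe_grip from where it was at the start of the episode below 0.015 m and distance of each of wash_bottle, dropper, flask, timer from where it was at the start of the episode below 0.02 m); the arm keeps its last pose, push and grip.
It fails at once if the electrode knocks against the beaker (contact force between electrode and beaker above 0.5 N).
It fails at once if the electrode strikes a bottle, the flask or the timer (contact force between electrode and wash_bottle above 1 N or contact force between electrode and dropper above 1 N or contact force between electrode and flask above 1 N or contact force between electrode and timer above 1 N).
It fails at once if the electrode tips right over (angle between electrode_grip's own z axis and vertical above 0.7 rad).
It fails at once if a bottle, the flask, the timer or the beaker is pushed away or knocked over (distance of any of wash_bottle, dropper, flask, timer, beaker_floor from where it was at the start of the episode above 0.03 m).
It fails at once if another probe is pulled from the rack (distance of any of temp_probe_grip, cond_probe_grip, oxygen_probe_grip from where it was at the start of the episode above 0.03 m).
It also fails if it takes over 48 s, if anything falls off the work surface, if the arm or the gripper's body presses on something with over 40 N, if the wrist force passes 120 N, or if a joint passes its speed limit or range.

## Robot

A 6-joint arm with a two-finger parallel gripper is mounted at the origin on a cart in front of the work surface, level with it; the furniture and walls round the work are solid. World frame = base frame: x ahead of the robot, y to its left, z up, the work surface at z = 0. Lengths are in m, angles in rad, forces in N, time in s.
With the tool pointing down it reaches from about 0.35 to 0.975 m from the base axis. Payload 4.9 kg.
Tool frame: the origin (TCP) lies midway between the tips of the shut fingers; the grasp point (between the pads) lies 19 mm behind it; x points along the fingers, y is the direction in which the jaws open and shut, and the axes are right-handed (so a half turn about x gives the same grasp; the last joint's range is limited). The gripper opens to 85 mm and grips with 20 to 120 N. Pads are 22 mm wide; open, the fingers measure 114 mm over their backs; the gripper's body (76 mm by 85 mm) begins 54 mm behind the grasp point. The pads swing forward as they close: fully open they stand 13 mm farther back than shut.
Start: joints at [-1.37, 0.053, 1.613, -0, 1.476, -0.119], TCP at [0.196, -0.593, 0.231] pointing down, gripper open.
Joint ranges: [-3.01, 3.01], [-1.01, 2.22], [0.06, 2.58], [-1.02, 4.17], [0.09, 2.62], [-3.14, 3.14]. Speed limits (rad/s): [2.57, 2.57, 3.14, 3.14, 3.14, 3.14].

## Interface

Orientations are given as a unit quaternion [w, x, y, z].
In Python, from plant import manip gives the robot as it stands.
- The arm moves only by the tool send_rows, never from a script. Its argument "motion" is a list that holds one entry, the list of rows, each a list of 6 numbers: the shift along the world's x, y, z in cm, then the turn, a rotation vector about the world's x, y, z in rad. A call has 1 to 12 rows; each row shifts and turns the commanded pose from where the row before left it; what a row does not reach is not made up. A row lasts 1/12 s, in which the tool goes at most 41.7 mm and 7.16 degrees, less where a joint would pass 70% of its speed; a pose out of reach is approached as far as the arm can. A call with a gripper value outside its range is refused whole. "fingers" is the closure, from 0 (fully open) to 1 (shut), set as the call begins (left out, the last holds). The fingers move at their own pace and stop on an object; the grip force is fixed at half the most. Time passes only in rows, so rows that do not move let the fingers close. It gives the time, the measured TCP pose, the force and the opening at its end, in the units of the state.
- manip.state(): the state, without advancing time (a new reading comes with each control period).
- manip.grab_frame(name): name is "scene" or "top"; returns the picture (400x640x3 uint8, red, green, blue); there is no depth.
- manip.calibration(name): a dict with "mtx" (3x3 intrinsics, pixels), "cam_to_world" (4x4, takes a point from camera to world coordinates). Camera axes: x right, y up, looking along -z (the intrinsics and any distortion apply to the point x, -y, -z); pixel columns grow to the right and rows downward; lengths in m; the calibration is good to about 2 mm. A picture is of the moment at which its call begins. calibration takes no time and is no camera call.
- manip.job_done(): hands the job in, once; it reports no verdict.
Trained networks look in the newest picture that a camera, given by its name, has taken for a name from the list of things; names that differ only in an ending like _2 or _b are one class to them, and where a whole thing is asked for, a point or a joint stands for the part that bears it (a point fixed in the world has none). Each returns a list of dicts, best first, with "confidence" (0 to 1); they miss things now and then, are a little off and sometimes report something else, mostly with a low value. They report only what shows in the picture. A call takes as long as a camera call.
- manip.boxes_of(query, camera): "centre" ([x, y, z] in m, in the coordinates of the camera as it stood for that picture, good to about 4 mm: the middle of the surface that is visible of it).
- manip.trace(query, camera): "region" (400x640 bool, what is visible of it).
- manip.landmark_of(query, camera): "centre" ([x, y, z] in m, in the coordinates of the camera as it stood for that picture, good to about 4 mm: a listed point, or the origin of a listed thing).
The state is a dict: "time": time; "joint_pos": joint angles; "joint_vel": joint speeds; "joint_efforts": joint torques, N m; "tool_pos": TCP position; "tool_rot": TCP orientation; "contact_force": force on the tool from outside, world axes, zero at the start; "ft_torque": the same for the moment, N m; "gripper_width": opening from 0.0 (shut) to 1.0 (fully open).
Only numpy, scipy, OpenCV 4.12 (cv2) and the standard library are available. Lean on these libraries where they do the work, as an engineer would, in place of code of your own. Each camera call takes 0.05 s, during which the arm holds its last target.

## Working session

There is one attempt and no reset: what is moved stays moved. The work goes in short steps, Python scripts to look and compute and a tool call to move; the robot and the scene stay as the last step left them, time stands still between calls to the robot, and variables do not carry over. Pictures are saved under pics/ and viewed, and the job is handed in when it is done.

Besides the shell and the picture viewer there is one more tool, called after "Emit:" as name(argument=value, ...) on one line, values as JSON. send_rows: Moves the arm, as the interface text tells. Its arguments: {"type":"object","properties":{"motion":{"type":"array","items":{"type":"array","items":{"type":"array","items":{"type":"number"}}}},"fingers":{"type":"number"}},"required":["motion"]}

```bash
mkdir -p pics
cat > h.py <<'E'
import numpy as np,cv2
from plant import manip
def w(cam,p):
    M=np.array(manip.calibration(cam)["cam_to_world"]);return (M@np.r_[p,1])[:3]
def proj(cam,P):
    c=manip.calibration(cam);M=np.linalg.inv(np.array(c["cam_to_world"]));p=(M@np.r_[P,1])[:3]
    q=np.array(c["mtx"])@np.array([p[0],-p[1],-p[2]]);return q[:2]/q[2]
def ray(cam,u,v,z):
    c=manip.calibration(cam);M=np.array(c["cam_to_world"]);d=np.linalg.inv(np.array(c["mtx"]))@[u,v,1]
    d=M[:3,:3]@[d[0],-d[1],-d[2]];o=M[:3,3];return o+d*(z-o[2])/d[2]
def save(cam,n):
    f=manip.grab_frame(cam);cv2.imwrite(f"pics/{n}.png",f[:,:,::-1]);return f
E
python3 - <<'E'
from h import *
np.set_printoptions(precision=4,suppress=True)
for c in("scene","top"):
    save(c,c+"0")
    print(c,np.array(manip.calibration(c)["cam_to_world"])[:3,3])
    for q in["electrode_grip","electrode_bulb","beaker_floor","temp_probe_grip","cond_probe_grip","oxygen_probe_grip","rack","wash_bottle","dropper","flask","timer"]:
        for r in manip.landmark_of(q,c)[:2]: print(q,round(r["confidence"],2),w(c,r["centre"]))
s=manip.state();print(s["time"],s["tool_pos"],s["tool_rot"],s["gripper_width"],s["contact_force"])
E
```

```text
scene [-0.5459 -0.6255  0.7034]
electrode_grip 0.67 [ 0.4394 -0.3461  0.1282]
beaker_floor 0.6 [0.4396 0.2117 0.0018]
temp_probe_grip 0.53 [ 0.4601 -0.3052  0.1235]
cond_probe_grip 0.72 [ 0.4765 -0.2728  0.1277]
oxygen_probe_grip 0.52 [ 0.5092 -0.1814  0.1258]
rack 0.81 [ 0.4799 -0.263  -0.0001]
wash_bottle 0.69 [ 0.5398  0.0388 -0.0003]
dropper 0.87 [ 0.441   0.0299 -0.0012]
flask 0.49 [0.6365 0.1201 0.0015]
top [0.2261 0.083  1.6059]
electrode_grip 0.56 [ 0.4457 -0.35    0.1256]
beaker_floor 0.56 [0.4428 0.2131 0.0057]
temp_probe_grip 0.44 [ 0.4599 -0.3077  0.1287]
cond_probe_grip 0.51 [ 0.4807 -0.2643  0.1289]
oxygen_probe_grip 0.55 [ 0.5126 -0.1877  0.1273]
rack 0.6 [ 0.4791 -0.2693 -0.0008]
wash_bottle 0.56 [0.5425 0.0375 0.0016]
dropper 0.49 [ 0.5122 -0.1861  0.1276]
dropper 0.43 [0.4388 0.0281 0.0001]
flask 0.83 [0.6429 0.1183 0.0008]
timer 0.91 [ 0.496   0.4545 -0.0033]
timer 0.35 [ 0.4595 -0.3081  0.1246]
1.2 [ 0.1965 -0.5933  0.2313] [-0.1126 -0.6981 -0.1126  0.6981] 0.9982330299365214 [0.0782 0.1916 0.0086]
```

View pics/scene0.png

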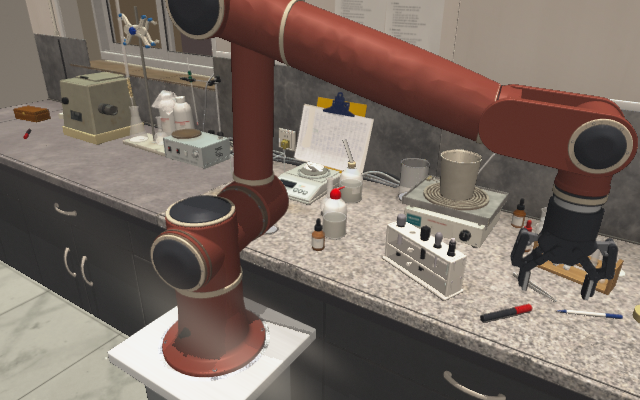

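View pics/top0.png

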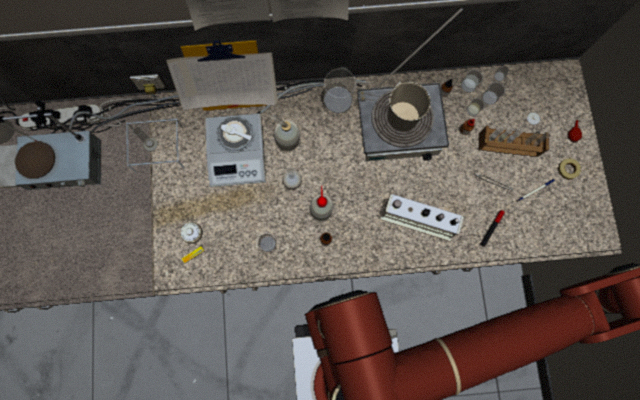

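The scene view shows the rack at about (425,255), with the wash bottle and dropper at (330,220). In the top view the rack is at (423,217) and the beaker at (267,242). I'll zoom in on both.

Run:
```python
from h import *
a=cv2.imread("pics/scene0.png")[200:300,375:475];b=cv2.imread("pics/top0.png")[185:245,375:475]
cv2.imwrite("pics/z1.png",np.vstack([cv2.resize(a,(600,600),interpolation=cv2.INTER_CUBIC)]))
cv2.imwrite("pics/z2.png",cv2.resize(b,(800,480),interpolation=cv2.INTER_CUBIC))
c=cv2.imread("pics/top0.png")[165:265,235:345]
cv2.imwrite("pics/z3.png",cv2.resize(c,(660,600),interpolation=cv2.INTER_CUBIC))
print(manip.calibration("top")["mtx"])
for P in [(.445,-.35,.125),(.46,-.307,.125),(.48,-.265,.125),(.51,-.184,.125),(.442,.212,.003)]: print(proj("scene",P),proj("top",P))
```

```text
[[509.20340898   0.         314.87014953]
 [  0.         509.20340898 195.29902317]
 [  0.           0.           1.        ]]
[452.54648072 247.10991998] [454.75924673 221.06895459]
[437.66043312 239.47251753] [439.5786608  217.32320707]
[424.71636634 231.56145869] [424.55662394 211.90550685]
[400.43836397 218.77415595] [396.13725741 204.34272291]
[269.53975729 229.214007  ] [268.23905153 243.8330824 ]
```

View pics/z1.png

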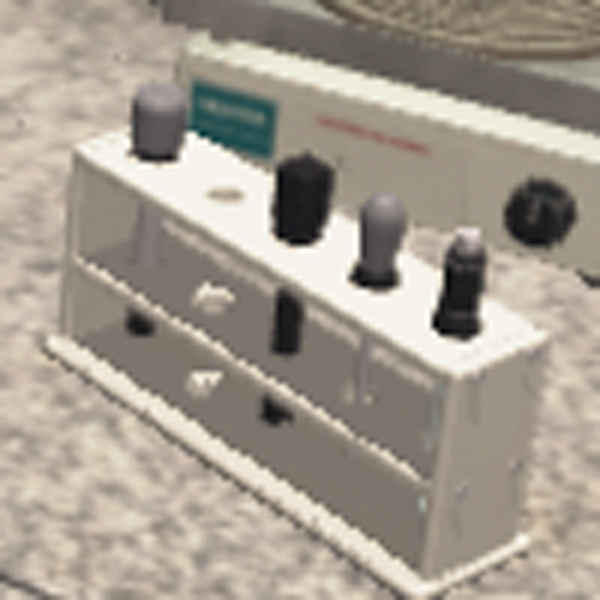

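View pics/z2.png

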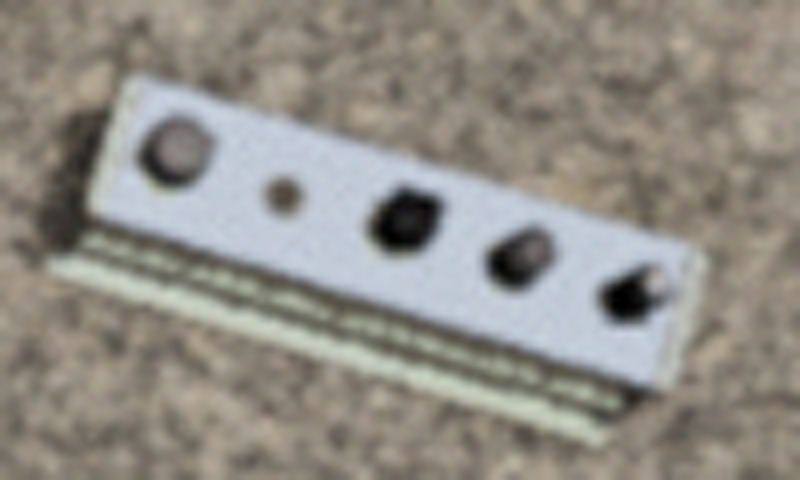

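View pics/z3.png

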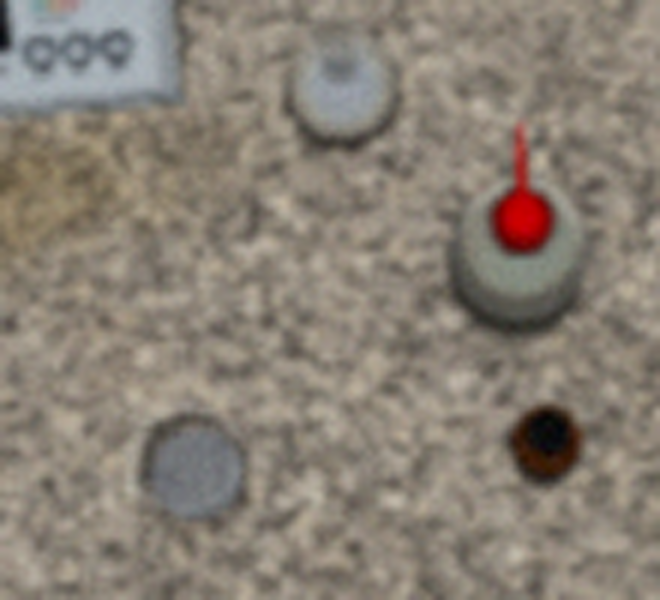

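Run:
```python
from h import *
np.set_printoptions(precision=4,suppress=True)
C=[ray("top",*p,.106) for p in[(391.25,194.4),(462.5,216.25),(458.1,233.75),(386.25,211.9)]]
print(np.array(C),np.mean(C,0),np.linalg.norm(C[0]-C[1]),np.linalg.norm(C[1]-C[2]))
for p,z in[((453.1,221.9),.126),((457.2,220),.148),((452,222.6),.109)]:print("el top",ray("top",*p,z))
for p,z in[((375+462/6,200+285/6),.126),((375+468/6,200+238/6),.148)]:print("el scene",ray("scene",*p,z))
print("hole2",ray("top",375+283/8,185+196/8,.106))
for z in(.003,.071):print("beaker",ray("top",267.2,242.8,z))
f=save("scene","s1");save("top","t1")
for c in("scene","top"):
  for q in["electrode_grip","beaker_floor"]:
    for r in manip.landmark_of(q,c)[:1]: print(c,q,round(r["confidence"],2),w(c,r["centre"]))
    for r in manip.trace(q,c)[:1]:
        ys,xs=np.nonzero(r["region"]);print(r["confidence"],len(xs),xs.min(),xs.max(),ys.min(),ys.max(),xs.mean(),ys.mean())
b=f[190:260,215:345,::-1];cv2.imwrite("pics/z4.png",cv2.resize(b,(780,420),interpolation=cv2.INTER_CUBIC))
```

```text
[[ 0.5454 -0.1765  0.106 ]
 [ 0.4603 -0.3808  0.106 ]
 [ 0.4091 -0.3598  0.106 ]
 [ 0.4932 -0.1551  0.106 ]] [ 0.477 -0.268  0.106] 0.22133291323686013 0.05526373203258156
el top [ 0.4428 -0.3445  0.126 ]
el top [ 0.4441 -0.3508  0.148 ]
el top [ 0.4435 -0.3458  0.109 ]
el scene [ 0.4408 -0.35    0.126 ]
el scene [ 0.4395 -0.3501  0.148 ]
hole2 [ 0.4942 -0.2281  0.106 ]
beaker [0.4456 0.2151 0.003 ]
beaker [0.4362 0.2094 0.071 ]
scene electrode_grip 0.69 [0.4386 0.2113 0.0009]
scene beaker_floor 0.6 [0.4404 0.2097 0.    ]
0.53 45 267 276 224 232 272.4888888888889 228.86666666666667
top electrode_grip 0.6 [ 0.4454 -0.3479  0.1224]
0.45 44 450 457 218 225 453.5681818181818 221.52272727272728
top beaker_floor 0.71 [0.4454 0.2143 0.0045]
0.7 309 256 275 232 251 265.6019417475728 241.67637540453075
```

View pics/z4.png

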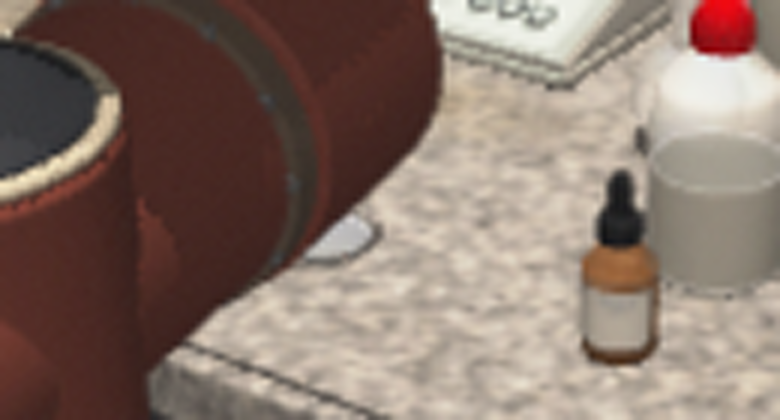

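Run:
```python
from h import *
from scipy.spatial.transform import Rotation as R
s=manip.state();q=s["tool_rot"];r=R.from_quat([q[1],q[2],q[3],q[0]]).as_matrix();print(r.round(4))
y=r[:,1];a=np.arctan2(y[1],y[0]);t=np.arctan2(-.385,.923)
print(s["tool_pos"],[(t-a+k*np.pi+np.pi)%(2*np.pi)-np.pi for k in(0,1)],s["joint_pos"])
```

```text
[[-0.000e+00  3.144e-01 -9.493e-01]
 [ 1.000e-04 -9.493e-01 -3.144e-01]
 [-1.000e+00 -1.000e-04 -0.000e+00]]
[ 0.19647547 -0.59328495  0.23128905] [np.float64(0.8558362904860921), np.float64(-2.285756363103701)] [-1.37000741e+00  5.27144836e-02  1.61290925e+00  7.09065023e-06
  1.47602042e+00 -1.18996086e-01]
```

Emit:
send_rows(motion=[[[2.05,2.04,0,0,0,0.0713],[2.05,2.04,0,0,0,0.0713],[2.05,2.04,0,0,0,0.0713],[2.05,2.04,0,0,0,0.0713],[2.05,2.04,0,0,0,0.0713],[2.05,2.04,0,0,0,0.0713],[2.05,2.04,0,0,0,0.0713],[2.05,2.04,0,0,0,0.0713],[2.05,2.04,0,0,0,0.0713],[2.05,2.04,0,0,0,0.0713],[2.05,2.04,0,0,0,0.0713],[2.05,2.04,0,0,0,0.0713]]], fingers=0)

```text
time: 2.7
tool_pos: [0.4433, -0.3474, 0.2315]
tool_rot: [0.393, 0.588, 0.393, -0.588]
contact_force: [0.2, 0.7, -0.2]
gripper_width: 1.004
```

Emit:
send_rows(motion=[[[0,0,0,0,0,0],[0,0,0,0,0,0],[0,0,0,0,0,0]]])

```text
time: 2.95
tool_pos: [0.4423, -0.3487, 0.2313]
tool_rot: [-0.392, -0.588, -0.392, 0.589]
contact_force: [0.5, -0.2, 0.2]
gripper_width: 1.0
```

Run:
```python
from h import *
from scipy.spatial.transform import Rotation as R
np.set_printoptions(precision=4,suppress=True)
f=save("scene","s2");g=save("top","t2")
for c in("scene","top"):
  for q in["electrode_grip","beaker_floor","rack","cond_probe_grip","temp_probe_grip"]:
    for r in manip.landmark_of(q,c)[:1]: print(c,q,round(r["confidence"],2),w(c,r["centre"]))
s=manip.state();q=s["tool_rot"];print(s["time"],s["tool_pos"],R.from_quat([q[1],q[2],q[3],q[0]]).as_matrix())
a=f[170:290,370:490,::-1];cv2.imwrite("pics/z5.png",cv2.resize(a,(600,600),interpolation=cv2.INTER_CUBIC))
b=f[190:260,215:345,::-1];cv2.imwrite("pics/z6.png",cv2.resize(b,(780,420),interpolation=cv2.INTER_CUBIC))
```

```text
scene electrode_grip 0.62 [ 0.4398 -0.3475  0.1243]
scene beaker_floor 0.67 [0.4424 0.2131 0.0006]
scene rack 0.77 [ 0.4786 -0.2649 -0.0006]
scene cond_probe_grip 0.76 [ 0.4777 -0.2683  0.1281]
scene temp_probe_grip 0.53 [ 0.464  -0.3065  0.1233]
top beaker_floor 0.5 [0.444  0.21   0.0099]
top rack 0.33 [ 0.4598 -0.3078  0.1293]
top cond_probe_grip 0.56 [ 0.4806 -0.2664  0.1273]
top temp_probe_grip 0.39 [ 0.459  -0.3075  0.1261]
3.55 [ 0.4424 -0.3486  0.2313] [[-0.      0.9227 -0.3854]
 [-0.     -0.3854 -0.9227]
 [-1.      0.      0.    ]]
```

View pics/z5.png

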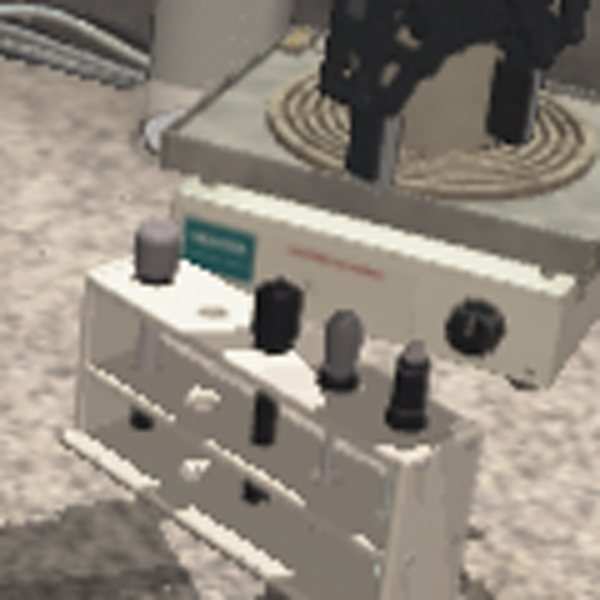

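View pics/z6.png

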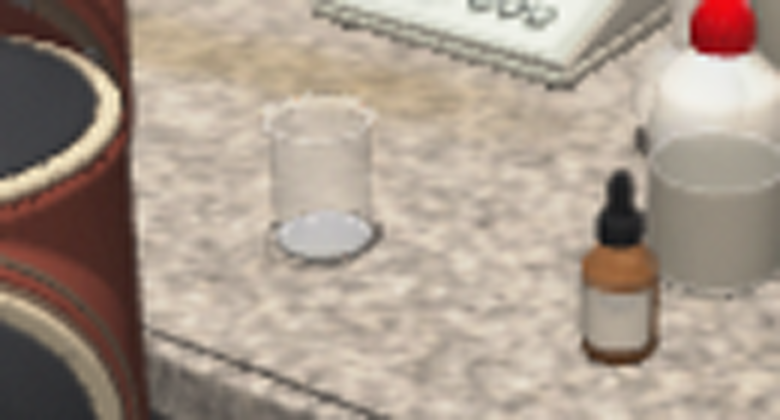

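Run:
```python
from h import *
np.set_printoptions(precision=4,suppress=True)
print(ray("scene",269.2,229.2,.003),ray("scene",268.3,210,.071))
print(ray("scene",370+407.5/5,170+388/5,.126),ray("scene",370+415/5,170+349/5,.148), ray("scene",370+406/5,170+420/5,.108))
```

```text
[0.4415 0.2129 0.003 ] [0.4375 0.2097 0.071 ]
[ 0.4397 -0.3492  0.126 ] [ 0.4389 -0.3503  0.148 ] [ 0.441  -0.3503  0.108 ]
```

Emit:
send_rows(motion=[[[0,0,-1.2,0,0,0],[0,0,-1.2,0,0,0],[0,0,-1.2,0,0,0],[0,0,-1.2,0,0,0],[0,0,-1.2,0,0,0],[0,0,-1.2,0,0,0],[0,0,-1.0,0,0,0],[0,0,-0.8,0,0,0],[0,0,0,0,0,0],[0,0,0,0,0,0]]])

```text
time: 4.38
tool_pos: [0.4423, -0.3483, 0.1408]
tool_rot: [-0.392, -0.588, -0.392, 0.589]
contact_force: [0.6, -0.4, 0.8]
gripper_width: 0.999
```

Run:
```python
from h import *
f=save("scene","s3");g=save("top","t3")
a=f[160:280,380:500,::-1];cv2.imwrite("pics/z7.png",cv2.resize(a,(600,600),interpolation=cv2.INTER_CUBIC))
print(proj("scene",manip.state()["tool_pos"]))
```

```text
[452.70501831 241.09399045]
```

View pics/z7.png

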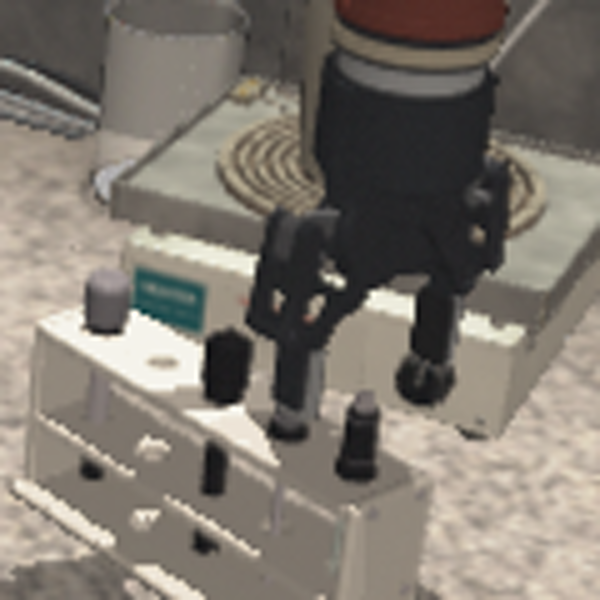

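Emit:
send_rows(motion=[[[-0.05,0,-0.9,0,0,0],[0,0,-0.9,0,0,0],[0,0,-0.9,0,0,0],[0,0,0,0,0,0],[0,0,0,0,0,0]]])

```text
time: 4.9
tool_pos: [0.4413, -0.3478, 0.1128]
tool_rot: [-0.391, -0.588, -0.393, 0.589]
contact_force: [-0.6, 0.0, 0.9]
gripper_width: 0.998
```

Emit:
send_rows(motion=[[[0,0,0,0,0,0],[0,0,0,0,0,0],[0,0,0,0,0,0],[0,0,0,0,0,0],[0,0,0,0,0,0],[0,0,0,0,0,0],[0,0,0,0,0,0],[0,0,0,0,0,0],[0,0,0,0,0,0],[0,0,0,0,0,0],[0,0,0,0,0,0],[0,0,0,0,0,0]]], fingers=1)

```text
time: 5.9
tool_pos: [0.4423, -0.3488, 0.1147]
tool_rot: [0.392, 0.589, 0.392, -0.588]
contact_force: [1.4, 0.1, 3.5]
gripper_width: 0.162
```

Run:
```python
from h import *
f=save("scene","s4")
a=f[160:280,380:500,::-1];cv2.imwrite("pics/z8.png",cv2.resize(a,(600,600),interpolation=cv2.INTER_CUBIC))
s=manip.state();print(s["tool_pos"],s["gripper_width"],s["contact_force"])
```

```text
[ 0.44235654 -0.34875148  0.11479468] 0.16906063646812067 [2.3596757  0.45810529 2.57302548]
```

View pics/z8.png

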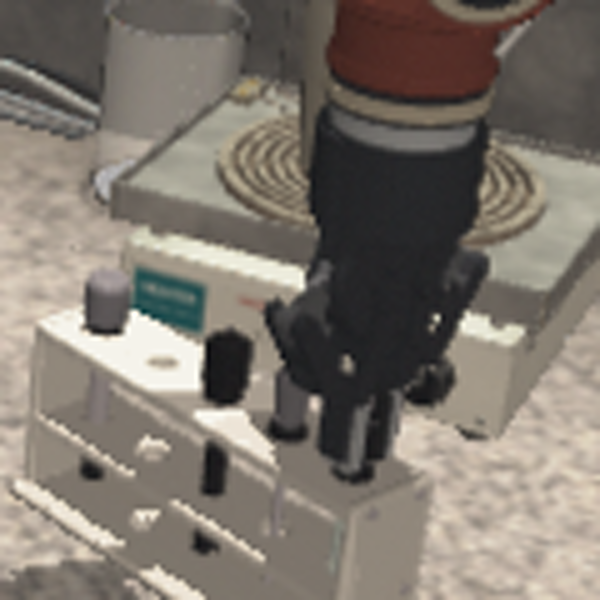

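The pads are closed on the head at about 14 mm opening, with the collar visible below them. Next I'll lift, starting slowly.

Emit:
send_rows(motion=[[[0,0,0.5,0,0,0],[0,0,1,0,0,0],[0,0,1.5,0,0,0],[0,0,1.5,0,0,0],[0,0,1.5,0,0,0],[0,0,1.5,0,0,0],[0,0,1.5,0,0,0],[0,0,1.5,0,0,0],[0,0,1.5,0,0,0],[0,0,1.5,0,0,0],[0,0,1.5,0,0,0],[0,0,1.5,0,0,0]]])

```text
time: 6.95
tool_pos: [0.4412, -0.3479, 0.2791]
tool_rot: [-0.391, -0.588, -0.393, 0.589]
contact_force: [-0.1, -0.4, -1.2]
gripper_width: 0.165
```

Emit:
send_rows(motion=[[[0,0,0.5,0,0,0],[0,0,0,0,0,0],[0,0,0,0,0,0],[0,0,0,0,0,0]]])

```text
time: 7.28
tool_pos: [0.4414, -0.348, 0.2826]
tool_rot: [-0.391, -0.588, -0.393, 0.589]
contact_force: [1.0, -0.1, -0.9]
gripper_width: 0.168
```

Run:
```python
from h import *
np.set_printoptions(precision=4,suppress=True)
f=save("scene","s5");g=save("top","t5")
a=f[100:250,380:530,::-1];cv2.imwrite("pics/z9.png",cv2.resize(a,(600,600),interpolation=cv2.INTER_CUBIC))
s=manip.state();print(s["time"],s["tool_pos"],s["gripper_width"],s["contact_force"])
for c in("scene","top"):
  for q in["electrode_grip","electrode_bulb","beaker_floor"]:
    for r in manip.landmark_of(q,c)[:1]: print(c,q,round(r["confidence"],2),w(c,r["centre"]))
```

```text
7.3833 [ 0.4415 -0.348   0.2826] 0.16535179875097128 [0.3148 0.2102 0.2995]
scene electrode_grip 0.65 [ 0.4389 -0.3453  0.2918]
scene electrode_bulb 0.49 [ 0.4359 -0.3528  0.1797]
scene beaker_floor 0.57 [ 0.4405  0.2146 -0.0016]
top beaker_floor 0.86 [0.4423 0.214  0.0067]
```

View pics/z9.png

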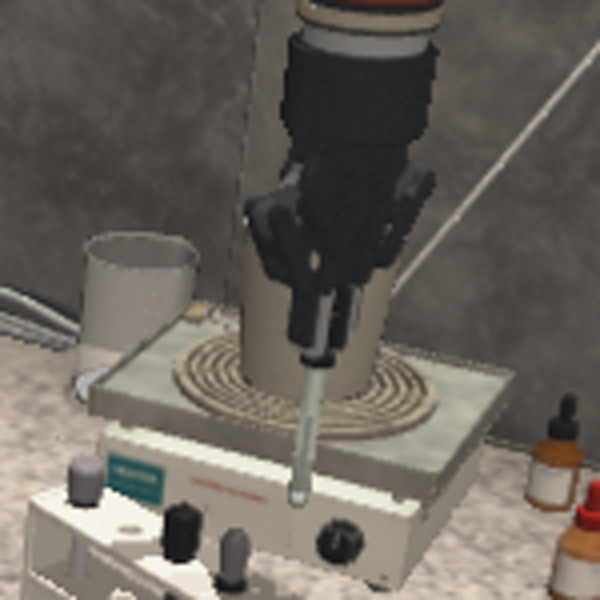

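The electrode is out of the rack, collar at about (459,190) and bulb at about (454,225). It looks slightly slanted, so I'll compare it with a projected vertical line.

Run:
```python
from h import *
np.set_printoptions(precision=4,suppress=True)
s=manip.state();t=np.array(s["tool_pos"])
for dz in(.03,.019,-.003,-.03,-.06,-.095,-.102):print(dz,(proj("scene",t+[0,0,dz])-[380,100])*4)
M=manip.calibration("scene");print(np.array(M["cam_to_world"])[:3,:3])
f=cv2.imread("pics/s5.png")[180:236,435:475];cv2.imwrite("pics/z10.png",cv2.resize(f,(400,560),interpolation=cv2.INTER_CUBIC))
c=np.array([ [435,180]])
for dz in(.019,-.003,-.1):print((proj("scene",t+[0,0,dz])-[435,180])*10)
```

```text
0.03 [328.0575 294.6051]
0.019 [325.4279 313.0135]
-0.003 [320.2378 349.3478]
-0.03 [313.9907 393.0815]
-0.06 [307.2031 440.599 ]
-0.095 [299.4814 494.6557]
-0.102 [297.9618 505.2935]
[[ 0.5422  0.3502 -0.7638]
 [-0.8401  0.2399 -0.4864]
 [ 0.013   0.9054  0.4243]]
[263.5699 -17.4663]
[250.5945  73.3694]
[195.9879 455.6499]
```

View pics/z10.png

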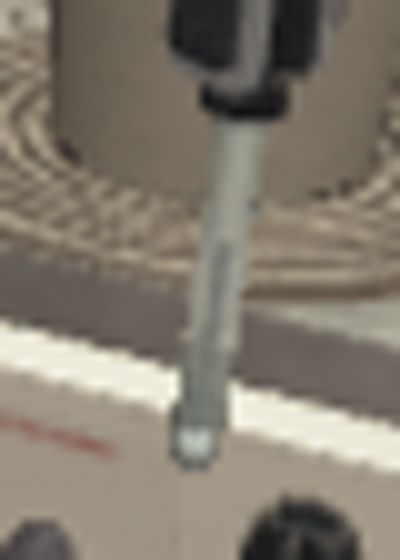

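Emit:
send_rows(motion=[[[0,1,0,0,0,0],[0,2,0,0,0,0],[0,2.5,0,0,0,0],[0,2.5,0,0,0,0],[0,2.5,0,0,0,0],[0,2.5,0,0,0,0],[0,2.5,0,0,0,0],[0,2.5,0,0,0,0],[0,2.5,0,0,0,0],[0,2.5,0,0,0,0],[0,2.5,0,0,0,0],[0,2.5,0,0,0,0]]])

```text
time: 8.68
tool_pos: [0.4415, -0.0668, 0.2844]
tool_rot: [0.392, 0.589, 0.392, -0.588]
contact_force: [0.1, 0.1, -0.3]
gripper_width: 0.164
```

Emit:
send_rows(motion=[[[0.15,2.5,0,0,0,0],[0,2.5,0,0,0,0],[0,2.5,0,0,0,0],[0,2.5,0,0,0,0],[0,2.5,0,0,0,0],[0,2.5,0,0,0,0],[0,2.5,0,0,0,0],[0,2.5,0,0,0,0],[0,2.5,0,0,0,0],[0,2.5,0,0,0,0],[0,2,0,0,0,0],[0,1,0,0,0,0]]])

```text
time: 9.68
tool_pos: [0.4426, 0.2137, 0.2843]
tool_rot: [0.393, 0.588, 0.393, -0.588]
contact_force: [-0.3, 0.5, -1.1]
gripper_width: 0.164
```

Emit:
send_rows(motion=[[[0,0.1,0,0,0,0],[0,0,0,0,0,0],[0,0,0,0,0,0],[0,0,0,0,0,0]]])

```text
time: 10.02
tool_pos: [0.4436, 0.2116, 0.2843]
tool_rot: [-0.392, -0.589, -0.392, 0.589]
contact_force: [0.8, -0.2, -0.0]
gripper_width: 0.165
```

Run:
```python
from h import *
np.set_printoptions(precision=4,suppress=True)
f=save("scene","s6");g=save("top","t6")
s=manip.state();t=np.array(s["tool_pos"]);print(s["time"],t,s["tool_rot"],s["gripper_width"])
for c in("scene","top"):
  for q in["electrode_grip","electrode_bulb","beaker_floor"]:
    for r in manip.landmark_of(q,c)[:1]: print(c,q,round(r["confidence"],2),w(c,r["centre"]))
a=f[150:250,230:310,::-1];cv2.imwrite("pics/z11.png",cv2.resize(a,(480,600),interpolation=cv2.INTER_CUBIC))
a=g[190:270,220:320,::-1];cv2.imwrite("pics/z12.png",cv2.resize(a,(600,480),interpolation=cv2.INTER_CUBIC))
for dz in(.019,-.01,-.095,-.101):print((proj("scene",t+[0,0,dz])-[230,150])*6)
```

```text
10.1167 [0.4436 0.2117 0.2843] [ 0.3917  0.5888  0.3916 -0.5887] 0.16468738709255815
scene electrode_grip 0.45 [0.442  0.2106 0.295 ]
scene electrode_bulb 0.64 [0.4967 0.457  0.003 ]
scene beaker_floor 0.81 [0.4375 0.2108 0.0028]
top beaker_floor 0.77 [0.4441 0.2109 0.0056]
[215.1998 -93.193 ]
[217.777  -33.7193]
[225.0661 134.4953]
[225.5662 146.038 ]
```

View pics/z11.png

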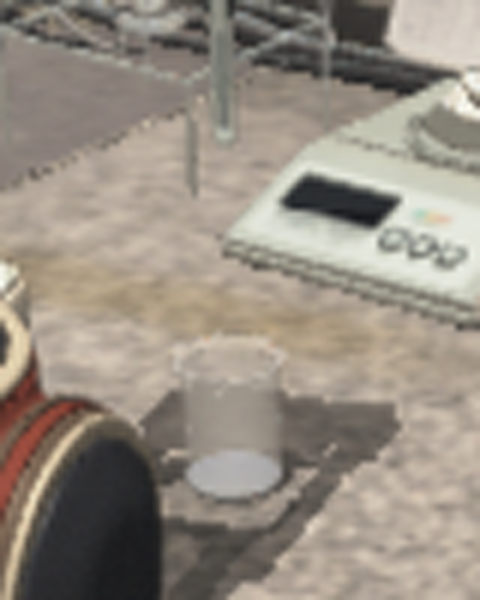

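View pics/z12.png

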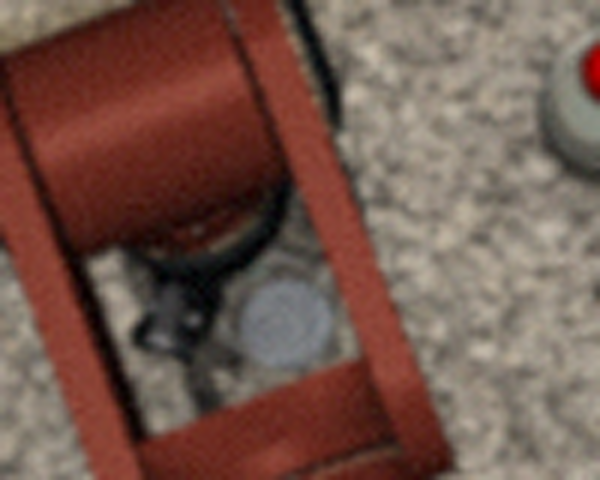

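Run:
```python
from h import *
np.set_printoptions(precision=4,suppress=True)
f=cv2.imread("pics/s6.png")[200:240,250:290];cv2.imwrite("pics/z13.png",cv2.resize(f,(600,600),interpolation=cv2.INTER_CUBIC))
g=cv2.imread("pics/t6.png")[225:260,250:285];cv2.imwrite("pics/z14.png",cv2.resize(g,(600,600),interpolation=cv2.INTER_CUBIC))
print(ray("scene",230+236/6,150+474/6,.003),ray("top",220+287/6,190+322/6,.003))
```

```text
[0.4427 0.2134 0.003 ] [0.4426 0.2132 0.003 ]
```

View pics/z13.png

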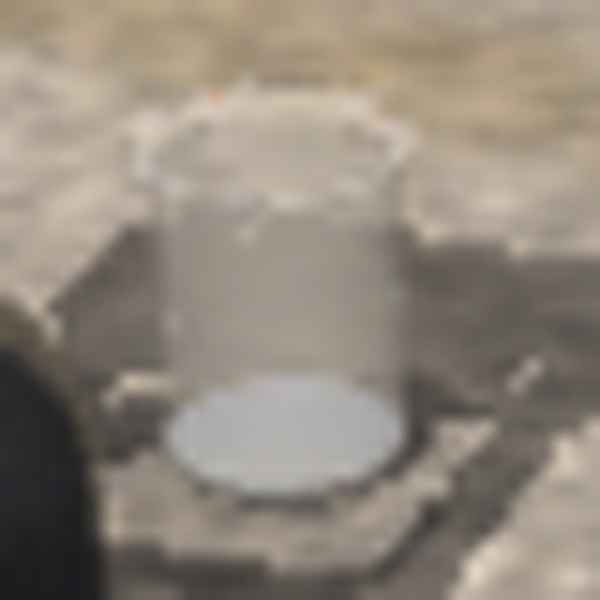

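View pics/z14.png

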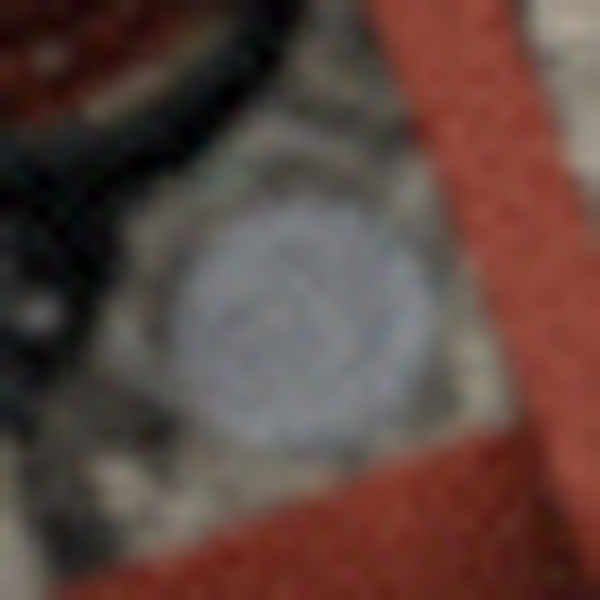

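Emit:
send_rows(motion=[[[-0.05,0.13,-0.5,0,0,0],[0,0,-1,0,0,0],[0,0,-1.2,0,0,0],[0,0,-1.2,0,0,0],[0,0,-1.2,0,0,0],[0,0,-1.2,0,0,0],[0,0,-1.2,0,0,0],[0,0,-1.2,0,0,0],[0,0,-0.8,0,0,0],[0,0,0,0,0,0],[0,0,0,0,0,0],[0,0,0,0,0,0]]])

```text
time: 11.42
tool_pos: [0.4434, 0.2139, 0.19]
tool_rot: [0.392, 0.589, 0.392, -0.588]
contact_force: [0.7, 0.9, -0.0]
gripper_width: 0.161
```

Run:
```python
from h import *
np.set_printoptions(precision=4,suppress=True)
f=save("scene","s7");g=save("top","t7")
s=manip.state();t=np.array(s["tool_pos"]);print(s["time"],t,s["gripper_width"])
a=f[165:240,240:300,::-1];cv2.imwrite("pics/z15.png",cv2.resize(a,(480,600),interpolation=cv2.INTER_CUBIC))
for dz in(.019,-.01,-.095,-.101):print((proj("scene",t+[0,0,dz])-[240,165])*8)
print((proj("scene",[.443,.213,.071])-[240,165])*8)
for c in("scene","top"):
  for q in["electrode_grip","electrode_bulb","beaker_floor"]:
    for r in manip.landmark_of(q,c)[:1]: print(c,q,round(r["confidence"],2),w(c,r["centre"]))
```

```text
11.5167 [0.4436 0.214  0.1904] 0.16749789442781268
[212.8156   6.0873]
[216.0979  80.818 ]
[225.3913 292.4068]
[226.0295 306.9378]
[228.95  352.505]
scene electrode_grip 0.74 [0.4417 0.2165 0.2005]
scene electrode_bulb 0.71 [0.4397 0.2128 0.0887]
scene beaker_floor 0.97 [0.4388 0.2121 0.0033]
top electrode_grip 0.38 [ 0.4774 -0.27    0.0001]
top beaker_floor 0.46 [0.4455 0.2157 0.0058]
```

View pics/z15.png

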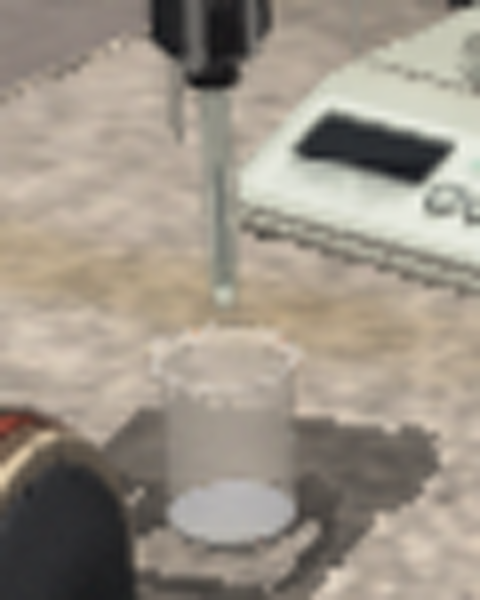

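The bulb is at crop pixel (224,300) and hangs about centrally over the beaker, which spans x 165–295 in the crop. It is within about 1 mm, so I'll lower it slowly.

Emit:
send_rows(motion=[[[-0.03,-0.08,-0.6,0,0,0],[0,0,-0.6,0,0,0],[0,0,-0.6,0,0,0],[0,0,-0.6,0,0,0],[0,0,-0.6,0,0,0],[0,0,-0.6,0,0,0],[0,0,-0.6,0,0,0],[0,0,-0.6,0,0,0],[0,0,0,0,0,0],[0,0,0,0,0,0]]])

```text
time: 12.65
tool_pos: [0.4424, 0.2129, 0.1407]
tool_rot: [-0.392, -0.588, -0.392, 0.589]
contact_force: [0.4, -0.1, 0.0]
gripper_width: 0.165
```

Run:
```python
from h import *
np.set_printoptions(precision=4,suppress=True)
f=save("scene","s8")
s=manip.state();t=np.array(s["tool_pos"]);print(s["time"],t,s["gripper_width"])
a=f[165:240,240:300,::-1];cv2.imwrite("pics/z16.png",cv2.resize(a,(480,600),interpolation=cv2.INTER_CUBIC))
for dz in(-.01,-.095,-.101):print((proj("scene",t+[0,0,dz])-[240,165])*8)
```

```text
12.7 [0.4427 0.213  0.1413] 0.16171377824142097
[221.9806 205.8522]
[230.9999 411.4241]
[231.6196 425.5472]
```

View pics/z16.png

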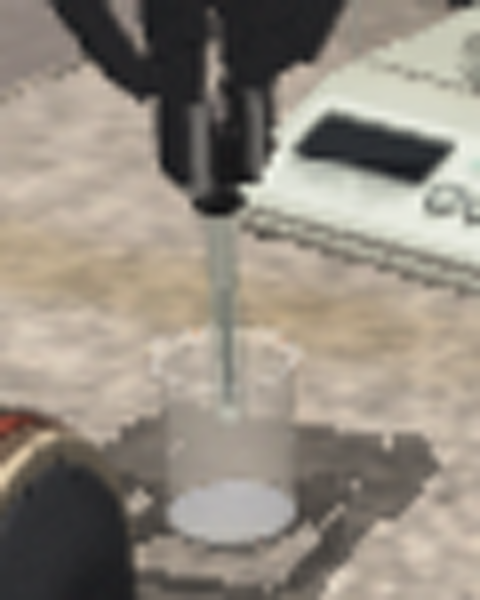

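Emit:
send_rows(motion=[[[0,0,-0.4,0,0,0],[0,0,-0.4,0,0,0],[0,0,-0.4,0,0,0],[0,0,-0.4,0,0,0],[0,0,-0.4,0,0,0],[0,0,-0.4,0,0,0],[0,0,-0.2,0,0,0],[0,0,0,0,0,0],[0,0,0,0,0,0],[0,0,0,0,0,0],[0,0,0,0,0,0]]])

```text
time: 13.62
tool_pos: [0.4429, 0.2131, 0.1156]
tool_rot: [0.392, 0.589, 0.392, -0.588]
contact_force: [-0.4, 1.0, -0.5]
gripper_width: 0.163
```

Run:
```python
from h import *
np.set_printoptions(precision=4,suppress=True)
f=save("scene","s9");g=save("top","t9")
s=manip.state();t=np.array(s["tool_pos"]);print(s["time"],t,s["gripper_width"],s["contact_force"])
a=f[165:240,240:300,::-1];cv2.imwrite("pics/z17.png",cv2.resize(a,(480,600),interpolation=cv2.INTER_CUBIC))
for dz in(-.01,-.095,-.101):print((proj("scene",t+[0,0,dz])-[240,165])*8)
print((proj("scene",[.443,.213,.003])-[240,165])*8)
for c in("scene","top"):
  for q in["electrode_bulb","beaker_floor","temp_probe_grip","cond_probe_grip","oxygen_probe_grip","wash_bottle","dropper","flask","timer"]:
    for r in manip.landmark_of(q,c)[:1]: print(c,q,round(r["confidence"],2),w(c,r["centre"]))
```

```text
13.7167 [0.4429 0.2131 0.1156] 0.16536051104083607 [-0.508  -0.1806 -0.5337]
[224.9074 268.9021]
[233.7856 471.3489]
[234.3957 485.2601]
[235.9362 511.9756]
scene electrode_bulb 0.37 [ 0.4757 -0.2712  0.1302]
scene beaker_floor 0.66 [0.4393 0.2096 0.0027]
scene temp_probe_grip 0.48 [ 0.4595 -0.3101  0.1255]
scene cond_probe_grip 0.59 [ 0.4765 -0.269   0.1259]
scene oxygen_probe_grip 0.63 [ 0.4775 -0.2718  0.1273]
scene wash_bottle 0.56 [ 0.5379  0.037  -0.0003]
scene dropper 0.53 [0.4409 0.0306 0.0004]
scene flask 0.57 [0.639  0.1189 0.0016]
top beaker_floor 0.67 [0.4462 0.21   0.0069]
top temp_probe_grip 0.37 [ 0.4582 -0.3059  0.1253]
top cond_probe_grip 0.44 [ 0.4816 -0.2632  0.1277]
top oxygen_probe_grip 0.48 [ 0.5138 -0.1871  0.1287]
top wash_bottle 0.76 [ 0.5437  0.0388 -0.001 ]
top dropper 0.47 [0.4391 0.0279 0.0017]
top flask 0.85 [0.6401 0.1203 0.0021]
top timer 0.6 [0.4955 0.4528 0.0019]
```

View pics/z17.png

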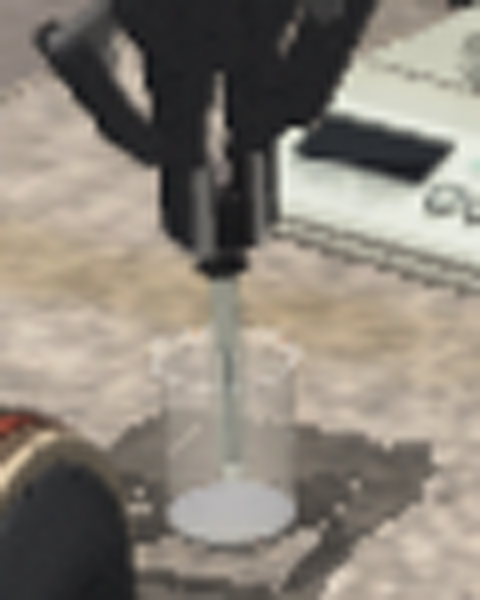

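Centred and upright, with the bulb about 11.5–13 mm above the bottom. I'll lower it another 1.5 mm and let it settle.

Emit:
send_rows(motion=[[[0,0,-0.15,0,0,0],[0,0,0,0,0,0],[0,0,0,0,0,0],[0,0,0,0,0,0],[0,0,0,0,0,0],[0,0,0,0,0,0],[0,0,0,0,0,0],[0,0,0,0,0,0]]])

```text
time: 15.28
tool_pos: [0.4427, 0.213, 0.1138]
tool_rot: [0.392, 0.588, 0.392, -0.588]
contact_force: [0.6, 0.2, -1.4]
gripper_width: 0.167
```

Run:
```python
from h import *
s=manip.state();print(s["time"],s["tool_pos"],s["gripper_width"],s["contact_force"],max(abs(np.array(s["joint_vel"]))))
print(manip.job_done())
```

```text
15.2833 [0.44272352 0.21300594 0.11383697] 0.16653602439905954 [ 0.60818444  0.22614148 -1.41670107] 0.0022882589936468124
the job is handed in; nothing more can be done
None
```

I lifted the pH electrode out of the end hole of the rack and carried it over the bottles, with its bulb about 18 cm above the bench. It is now held upright in the beaker, and I handed the job in at 15.3 s. The hand-in reports no verdict, so the result below rests on my own last checks.

- **Height:** the bulb is about 10 mm above the beaker's bottom, or about 11 mm going by the last picture. That picture was taken before a final 1.5 mm lowering.
- **Centring:** the electrode is within about 1–2 mm of the middle of the beaker. The gripper is at (0.443, 0.213) m, and both camera views put the beaker's bottom at (0.443, 0.213) m.
- **Upright and still:** the glass shaft lined up with the projected vertical in the scene view. Joint speeds were near zero, the gripper opening held steady at 0.167, and the force readings were only about 1 N, roughly the noise level.
- **Other things:** the beaker, bottles, flask, timer and other probes were within about 5 mm of their first measurements, which is normal detector scatter.

Two checks disagreed. In the last picture the networks mistook the conductivity probe for the bulb and, in the scene view only, for the oxygen probe. The top view found the oxygen probe in its place, and I judged the bulb from the image and the arm position instead. I took no picture after the final lowering, and tilt along the scene camera's line of sight was not measured.

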